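# Seat the thumbscrew of the loaded strap clamp

### The job

Two like strap clamps stand on the inspection bench, and only one of them has a turned aluminium bush under its strap. Turn the knurled thumbscrew of the clamp with the bush clockwise until it seats and you feel the resistance rise, stop there without forcing it on, and let go. Leave the thumbscrew of the empty clamp as it is.

Things in the scene. Friction and masses are not known exactly. Their poses are not given: they have to be found in the camera images.
- bush_screw_head (a point): Centre of the knurled aluminium head to be turned: upright cylinder, 30 mm diameter, 24 mm high (top 12 mm above this point), red index line on top. The clamp's flat steel strap, 26 mm wide, lies 24 mm below this point; nothing else of the clamp is higher. Fixed blue base 150 x 70 mm, yaw up to 0.4 rad, left or right on the bench; a bush (48 mm flange) is under one end of its strap.
- bush_screw (a joint): Turn of that screw, rad, growing clockwise seen from above. Starts at -1.1 to -0.7; at 0 it just seats, the red line pointing along the strap to the bush. Before 0: even friction of 0.05 N m, stays where left. Past 0: torque rises 1.5 N m per rad; let go, it springs back to about 0.03. Past 0.5 is overtightened. The head does not rise or sink as it turns.
- empty_screw_head (a point): Centre of the like knurled head on the other clamp, which has nothing under its strap; not to be turned.
- empty_screw (a joint): Turn of the empty clamp's thumbscrew, same meaning; starts at -1.1 to -0.7 and is to stay there.

How it is judged:
By the outcome, as a careful person would: the job done as asked, in the order asked, and still so for the second after the job is handed in, with the robot touching nothing.
It also fails if it takes over 35 s, if anything falls off the work surface, if the arm or the gripper's body presses on something with over 40 N, if the wrist force passes 120 N, or if a joint passes its speed limit or range.

### The arm

A 6-joint arm with a two-finger parallel gripper is mounted at the origin on a cart in front of the work surface, level with it; the furniture and walls round the work are solid. World frame = base frame: x ahead of the robot, y to its left, z up, the work surface at z = 0. Lengths are in mm, angles in degrees, forces in N, time in s.
With the tool pointing down it reaches from about 300 to 850 mm from the base axis. Payload 4.2 kg.
Tool frame: the origin (TCP) lies midway between the tips of the shut fingers; the grasp point (between the pads) lies 19 mm behind it (env.grip_point_offset is the distance from the TCP to the grasp point, in mm); z points along the fingers, x is the direction in which the jaws open and shut, and the axes are right-handed (so a half turn about z gives the same grasp; the last joint's range is limited). The gripper opens to 91 mm and grips with 3 to 60 N. Pads are 32 mm wide; open, the fingers measure 118 mm over their backs; the gripper's body (76 mm by 178 mm) begins 60 mm behind the grasp point.
Start: joints at [-69.729, 18.312, 89.639, -0, 72.044, -1.146], TCP at [209.969, -535.31, 213.976] pointing down, gripper open.
Joint ranges: [-177.97, 177.97], [-48.28, 115.42], [12.27, 149.76], [-77.06, 257.06], [2.81, 150.46], [-146.56, 146.56]. Speed limits (degrees/s): [147.25, 147.25, 180, 180, 180, 180].

### API

Orientations are given as [roll, pitch, yaw] about the fixed x, y, z axes, in that order (R = Rz(yaw) Ry(pitch) Rx(roll)).
In Python, from workcell import env gives the robot as it stands.
- The arm moves only by the shell command python3 -m pendant 'ROWS' [FORCE]. ROWS is JSON, a list of rows, each an object with "xyz": the shift along the tool's x, y, z in m, a list of three; "roll": the turn about the tool's z in degrees; "jaw": the closure, from 0 (fully open) to 1 (shut). A call has exactly 8 rows; each row is the pose to reach, as a shift and turn from the pose commanded when the call began, along the tool's axes at that moment; what a row does not reach only later rows make up. A row lasts 1/8 s, in which the tool goes at most 62.5 mm and 10.7 degrees, less where a joint would pass 70% of its speed; a pose out of reach is approached as far as the arm can. A call with a gripper value outside its range is refused whole. The fingers move at their own pace and stop on an object; FORCE is the grip in N (left out, the last holds). Time passes only in rows, so rows that repeat a pose let the fingers close, or fill a call up. It gives the time, the measured TCP pose, the force and the opening at its end, in the units of the state.
- env.state(): the state, without advancing time (a new reading comes with each control period).
- env.grab_frame(name): name is "side" or "top"; returns (picture, depth): 384x512x3 uint8, blue, green, red; 384x512 float32, mm along the optical axis (not along the pixel's ray), 0 where there is no reading.
- env.camera_params(name): a dict with "camera_matrix" (3x3 intrinsics, pixels), "cam_to_world" (4x4, takes a point from camera to world coordinates). Camera axes: x right, y up, looking along -z (the intrinsics and any distortion apply to the point x, -y, -z); pixel columns grow to the right and rows downward; lengths in mm; the calibration is good to about 2 mm. A picture is of the moment at which its call begins. camera_params takes no time and is no camera call.
- env.job_done(): hands the job in, once; it reports no verdict.
The state is a dict: "time_s": time; "qpos": joint angles; "qvel": joint speeds; "effort": joint torques, N m; "ee_pos": TCP position; "ee_rot": TCP orientation; "force": force on the tool from outside, world axes, zero at the start; "torque": the same for the moment, N m; "gripper_width": finger opening in mm.
Only numpy, scipy, OpenCV 4.12 (cv2) and the standard library are available. Lean on these libraries where they do the work, as an engineer would, in place of code of your own. Each camera call takes 0.05 s, during which the arm holds its last target. There are 200 camera calls.

## Working session

There is one attempt and no reset: what is moved stays moved. The work goes in short steps, Python scripts to look and compute and a shell command to move; the robot and the scene stay as the last step left them, time stands still between calls to the robot, and variables do not carry over. Pictures are saved under pics/ and viewed, about 8 in all and at most 12, crops included, and the job is handed in when it is done.

```bash
mkdir -p pics
python3 - <<'E'
from workcell import env
import cv2,numpy as np
for n in("top","side"):
    im,d=env.grab_frame(n); cv2.imwrite(f"pics/{n}0.png",im); np.savez(f"pics/{n}0.npz",im=im,d=d)
    p=env.camera_params(n); print(n,np.round(p["camera_matrix"],1).tolist(),np.round(p["cam_to_world"],3).tolist(),[k for k in p])
s=env.state();print(s)
E
```

```text
top [[392.0, 0.0, 258.6], [0.0, 392.0, 196.0], [0.0, 0.0, 1.0]] [[0.027, 0.987, -0.16, 362.902], [-1.0, 0.027, -0.005, -35.525], [-0.001, 0.16, 0.987, 1038.065], [0.0, 0.0, 0.0, 1.0]] ['camera_matrix', 'cam_to_world']
side [[474.4, 0.0, 259.0], [0.0, 474.4, 187.4], [0.0, 0.0, 1.0]] [[0.99, -0.077, 0.12, 695.301], [0.142, 0.568, -0.81, -1178.922], [-0.006, 0.819, 0.573, 890.891], [0.0, 0.0, 0.0, 1.0]] ['camera_matrix', 'cam_to_world']
{'time_s': 0.1, 'qpos': array([-6.97298695e+01,  1.83469839e+01,  8.96995587e+01,  4.12274584e-05,
        7.20425536e+01, -1.14743718e+00]), 'qvel': array([ 0.00873018, -0.00501037, -0.10852308, -0.00696089,  0.01880252,
       -0.05285097]), 'effort': array([-7.03953701e-04, -4.13332701e+01, -2.32510078e+01,  7.28388224e-02,
        4.22111875e-02, -3.91728361e-05]), 'ee_pos': array([ 209.80032713, -534.8791421 ,  213.21334378]), 'ee_rot': array([-1.79998177e+02,  8.90774875e-02, -6.85824436e+01]), 'force': array([-0.01797019,  0.36667618,  0.59367231]), 'torque': array([-0.01869071,  0.01265502,  0.00500126]), 'gripper_width': 90.9891872908078}
```

View pics/top0.png

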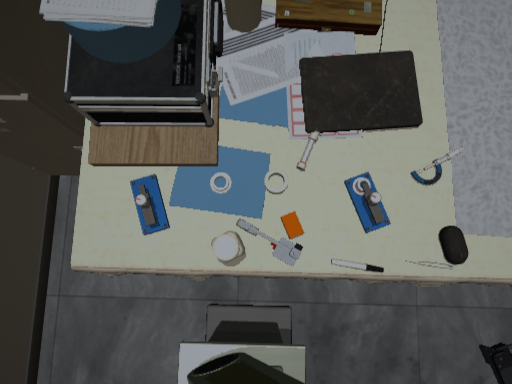

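View pics/side0.png

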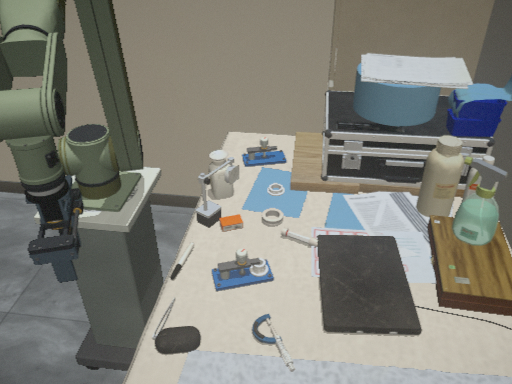

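The top view shows two clamps at about (150,204) and (367,202). The right one seems to have a bush at (362,185). I'll enlarge both and locate the heads.

```bash
cat > h.py <<'E'
from workcell import env
import cv2,numpy as np
def ray(n,u,v,z):
    p=env.camera_params(n);K=p["camera_matrix"];T=p["cam_to_world"]
    d=T[:3,:3]@np.array([(u-K[0][2])/K[0][0],-(v-K[1][2])/K[1][1],-1]); o=T[:3,3]
    return o+d*(z-o[2])/d[2]
def cloud(n,d):
    p=env.camera_params(n);K=p["camera_matrix"];T=p["cam_to_world"]
    v,u=np.mgrid[:384,:512]
    c=np.stack([(u-K[0][2])/K[0][0]*d,-(v-K[1][2])/K[1][1]*d,-d],-1)
    return c@T[:3,:3].T+T[:3,3]
E
python3 - <<'E'
from h import *
t=np.load("pics/top0.npz");s=np.load("pics/side0.npz")
c=lambda im,u,v:cv2.resize(im[v-35:v+35,u-35:u+35],(390,390),interpolation=cv2.INTER_CUBIC)
a=np.hstack([c(t["im"],367,202),c(t["im"],150,204)])
b=cv2.resize(s["im"][240:295,200:285],(390,252),interpolation=cv2.INTER_CUBIC)
b2=cv2.resize(s["im"][125:180,220:305],(390,252),interpolation=cv2.INTER_CUBIC)
im=np.vstack([a,np.hstack([b,b2])]);cv2.imwrite("pics/z.png",cv2.resize(im,(720,592)))
P=cloud("top",t["d"])
for (u,v) in((367,202),(150,204)):
    w=P[v-35:v+35,u-35:u+35]; print(w[...,2].max())
    zm=np.percentile(w[...,2],99.7); m=w[...,2]>zm-8; print(zm,m.sum(),w[m].mean(0)); 
    vv,uu=np.nonzero(m);print(uu.mean()+u-35,vv.mean()+v-35)
P=cloud("side",s["d"]);w=P[240:295,200:285];m=w[...,2]>np.percentile(w[...,2],98.5)-6;print(m.sum(),w[m].mean(0),w[m][:,2].max())
E
```

```text
1038.0654242911087
1038.0654242911087 27 [ 362.90165398  -35.52453622 1038.06542429]
369.0740740740741 206.03703703703704
1038.0654242911087
90.24031807255794 117 [489.65363309 234.00474186 167.84676264]
141.1196581196581 199.5042735042735
108 [ 547.70202475 -451.57195049  202.99387862] 890.8909032680501
```

View pics/z.png

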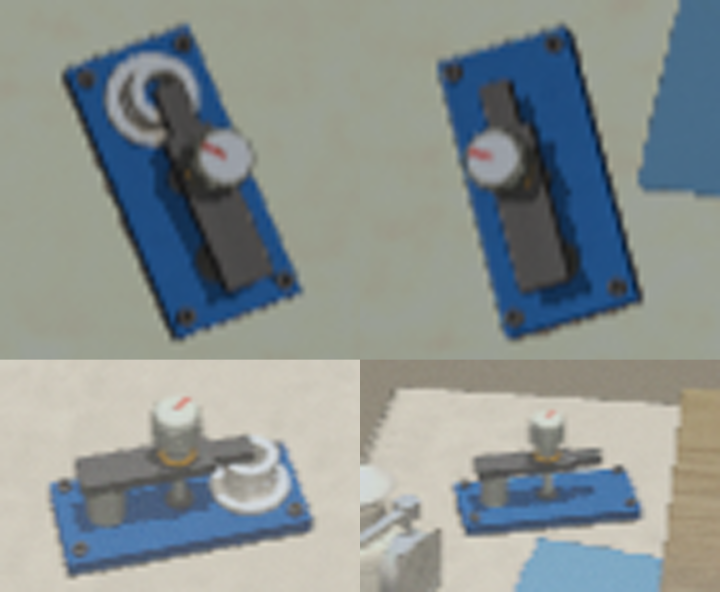

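The right-hand clamp (y<0) has the bush. Its white flange sits under the strap end, and the left clamp is empty. I read the bush head's top as roughly (375.2,197.6) in the top view and (242,250.7) in the side view. Next I'll triangulate it and measure the line and strap angles.

Run:
```python
from h import *
t=np.load("pics/top0.npz");s=np.load("pics/side0.npz")
def head(n,D,box):
    im=D["im"];u0,u1,v0,v1=box;sub=im[v0:v1,u0:u1].astype(int)
    m=((sub.min(2)>150)|((sub[...,2]>140)&(sub[...,2]-sub[...,1]>25))).astype(np.uint8)
    # bright top or red
    k,l,st,c=cv2.connectedComponentsWithStats(m);i=1+np.argmax(st[1:,4]);print(n,st[i]+[u0,v0,0,0,0],c[i]+[u0,v0])
    mm=l==i;z=cloud(n,D["d"])[v0:v1,u0:u1][mm];ok=D["d"][v0:v1,u0:u1][mm]>0
    print(" cloud",np.median(z[ok],0)); return c[i]+[u0,v0]
a=head("top",t,(366,386,188,208));b=head("side",s,(232,252,243,262))
def line(n,p):
    A=ray(n,*p,0);B=ray(n,*p,200);d=(B-A)/np.linalg.norm(B-A);return A,d
A,d=line("top",a);B,e=line("side",b)
x=np.linalg.lstsq(np.c_[d,-e],B-A,rcond=None)[0];p=A+d*x[0];q=B+e*x[1];print("tri",p,q,p-q)
hsv=cv2.cvtColor(t["im"],cv2.COLOR_BGR2HSV)
m=cv2.inRange(hsv,(105,150,60),(120,255,255));m[:, :330]=0;m[:165]=0;m[240:]=0;m[:,400:]=0
pts=np.array([ray("top",u,v,15)[:2] for v,u in np.argwhere(m)],np.float32);r=cv2.minAreaRect(pts);bx=cv2.boxPoints(r);print(r)
for i in range(2):
    w=bx[i+1]-bx[i];print(np.linalg.norm(w),np.degrees(np.arctan2(w[1],w[0])))
sub=t["im"][188:208,366:386].astype(int);R=np.clip(sub[...,2]-sub[...,:2].max(2)-15,0,None);R[12:]=0
v,u=np.nonzero(R>15);z=p[2]
P=np.array([ray("top",x+366,y+188,z)[:2] for y,x in zip(v,u)]);w=R[v,u];c=(P*w[:,None]).sum(0)/w.sum()
print(len(v),"red c",c-p[:2],np.degrees(np.arctan2(*(c-p[:2])[::-1])));C=np.cov(P.T,aweights=w);E,V=np.linalg.eigh(C);print(np.degrees(np.arctan2(V[1,1],V[0,1])))
st=env.state();print(st["ee_pos"],st["ee_rot"],env.grip_point_offset)
g=np.array([(p[0]+q[0])/2,(p[1]+q[1])/2]);y=np.radians(st["ee_rot"][2])
D=g-st["ee_pos"][:2];print("tool dx,dy",D@[np.cos(y),np.sin(y)],D@[np.sin(y),-np.cos(y)])
```

```text
top [372 193   9   9  51] [375.78431373 197.07843137]
 cloud [ 522.48149354 -318.38609888   86.97147166]
side [232 243  20  18 280] [241.37142857 249.67857143]
 cloud [ 512.67260752 -222.49022722   -1.5432958 ]
tri [ 521.93914822 -317.67467524   88.15973717] [ 522.51617831 -317.51351523   88.20847685] [-0.57703009 -0.16116001 -0.04873968]
((521.476318359375, -315.3981628417969), (145.36871337890625, 68.00279998779297), 22.081501007080078)
68.00278 -67.91848
145.36873 22.081505
5 red c [2.93251678 6.37784405] 65.30714638680432
63.25932947781149
[ 209.80032713 -534.8791421   213.21334378] [-1.79998177e+02  8.90774875e-02 -6.85824436e+01] 18.8
tool dx,dy -88.19359453366589 -370.19659890866916
```

The depth and triangulation agree: the head top is at about (522,−318,88), the strap yaw is 22°, and the red line is at about 64°. That leaves roughly 42° of clockwise turn. I'll move above it.

```bash
python3 -m pendant '[{"xyz":[-0.013,-0.055,0],"roll":0,"jaw":0},{"xyz":[-0.026,-0.11,0],"roll":0,"jaw":0},{"xyz":[-0.04,-0.165,0],"roll":0,"jaw":0},{"xyz":[-0.053,-0.22,0],"roll":0,"jaw":0},{"xyz":[-0.066,-0.275,0],"roll":0,"jaw":0},{"xyz":[-0.079,-0.33,0.02],"roll":0,"jaw":0},{"xyz":[-0.088,-0.37,0.04],"roll":0,"jaw":0},{"xyz":[-0.088,-0.37,0.06],"roll":0,"jaw":0}]'
python3 -m pendant '[{"xyz":[0,0,0],"roll":0,"jaw":0},{"xyz":[0,0,0],"roll":0,"jaw":0},{"xyz":[0,0,0],"roll":0,"jaw":0.3},{"xyz":[0,0,0],"roll":0,"jaw":0.3},{"xyz":[0,0,0],"roll":0,"jaw":0.3},{"xyz":[0,0,0],"roll":0,"jaw":0.3},{"xyz":[0,0,0],"roll":0,"jaw":0.3},{"xyz":[0,0,0],"roll":0,"jaw":0.3}]'
python3 - <<'E'
from h import *
s=env.state();print(s["ee_pos"],s["ee_rot"],s["qpos"],s["force"],s["torque"])
im,d=env.grab_frame("side");a=cv2.resize(im[170:300,170:330],(780,634))
cv2.imwrite("pics/a.png",cv2.resize(a,(720,585)))
E
```

```text
time_s: 1.1
ee_pos: [524.5, -316.1, 152.6]
ee_rot: [-180.0, 0.0, -68.4]
force: [-0.8, -1.3, -0.4]
gripper_width: 91.1
time_s: 2.1
ee_pos: [522.3, -318.2, 153.9]
ee_rot: [180.0, 0.0, -68.6]
force: [0.8, -0.5, -0.1]
gripper_width: 64.0
[ 522.28229044 -318.22933345  153.90926086] [ 1.79996372e+02  2.59543847e-03 -6.85791809e+01] [-3.24308151e+01  2.39527407e+01  8.98824303e+01 -1.52876378e-03
  6.61690648e+01  3.61489834e+01] [ 0.78346845 -0.50025849 -0.14238986] [ 0.03434969 -0.01457312  0.0302119 ]
```

View pics/a.png

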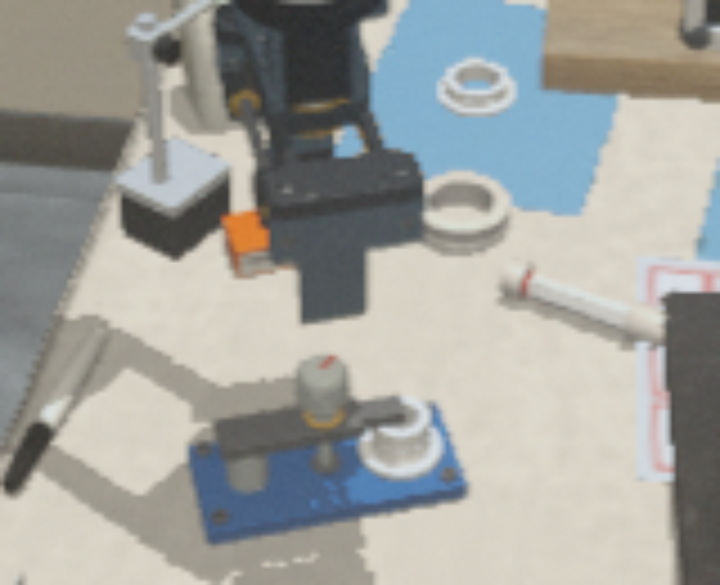

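The gripper hangs over the bush clamp's head (head top at crop (323,363)) and nothing is in the way. I'll descend 94 mm, then close gently.

```bash
python3 -m pendant '[{"xyz":[0,0,0.02],"roll":0,"jaw":0.3},{"xyz":[0,0,0.04],"roll":0,"jaw":0.3},{"xyz":[0,0,0.06],"roll":0,"jaw":0.3},{"xyz":[0,0,0.075],"roll":0,"jaw":0.3},{"xyz":[0,0,0.086],"roll":0,"jaw":0.3},{"xyz":[0,0,0.094],"roll":0,"jaw":0.3},{"xyz":[0,0,0.094],"roll":0,"jaw":0.3},{"xyz":[0,0,0.094],"roll":0,"jaw":0.3}]'
python3 -m pendant '[{"xyz":[0,0,0],"roll":0,"jaw":0.5},{"xyz":[0,0,0],"roll":0,"jaw":0.55},{"xyz":[0,0,0],"roll":0,"jaw":0.6},{"xyz":[0,0,0],"roll":0,"jaw":0.65},{"xyz":[0,0,0],"roll":0,"jaw":0.7},{"xyz":[0,0,0],"roll":0,"jaw":0.75},{"xyz":[0,0,0],"roll":0,"jaw":0.8},{"xyz":[0,0,0],"roll":0,"jaw":0.8}]' 25
python3 - <<'E'
from h import *
s=env.state();print(s["ee_pos"],s["ee_rot"],s["qpos"],s["force"],s["torque"])
E
```

```text
time_s: 3.15
ee_pos: [522.7, -318.5, 60.5]
ee_rot: [-180.0, -0.1, -68.6]
force: [0.3, 0.2, -0.5]
gripper_width: 63.4
time_s: 4.15
ee_pos: [522.4, -318.5, 60.0]
ee_rot: [-180.0, -0.0, -68.6]
force: [0.2, -1.6, 0.3]
gripper_width: 29.0
[ 522.35696542 -318.47075604   60.03098985] [-1.79996197e+02 -2.75860100e-02 -6.85816085e+01] [-3.24396753e+01  2.89539997e+01  9.65051513e+01 -1.62095446e-02
  5.45163301e+01  3.61513386e+01] [ 0.22876969 -1.61348088  0.3164871 ] [-0.21123135 -0.00287859 -0.01524472]
```

The grip is well centred. I'll turn 34° first, then go in smaller steps while watching the torque.

```bash
python3 -m pendant '[{"xyz":[0,0,0],"roll":5,"jaw":0.8},{"xyz":[0,0,0],"roll":10,"jaw":0.8},{"xyz":[0,0,0],"roll":15,"jaw":0.8},{"xyz":[0,0,0],"roll":20,"jaw":0.8},{"xyz":[0,0,0],"roll":25,"jaw":0.8},{"xyz":[0,0,0],"roll":30,"jaw":0.8},{"xyz":[0,0,0],"roll":33,"jaw":0.8},{"xyz":[0,0,0],"roll":34,"jaw":0.8}]' 30
python3 - <<'E'
from h import *
s=env.state();print(s["ee_rot"],s["force"],s["torque"],s["qpos"][5],s["effort"][5])
E
python3 -m pendant '[{"xyz":[0,0,0],"roll":1,"jaw":0.8},{"xyz":[0,0,0],"roll":2,"jaw":0.8},{"xyz":[0,0,0],"roll":3,"jaw":0.8},{"xyz":[0,0,0],"roll":4,"jaw":0.8},{"xyz":[0,0,0],"roll":5,"jaw":0.8},{"xyz":[0,0,0],"roll":6,"jaw":0.8},{"xyz":[0,0,0],"roll":6,"jaw":0.8},{"xyz":[0,0,0],"roll":6,"jaw":0.8}]'
python3 - <<'E'
from h import *
s=env.state();print(s["ee_rot"],s["force"],s["torque"],s["qpos"][5],s["effort"][5])
E
```

```text
time_s: 5.15
ee_pos: [522.4, -318.6, 60.0]
ee_rot: [-180.0, -0.0, -102.6]
force: [0.1, -1.5, -0.2]
gripper_width: 29.3
[-1.79977363e+02 -3.24377040e-02 -1.02590941e+02] [ 0.08869643 -1.52765197 -0.17283494] [-0.27903062  0.03245831  0.0662879 ] 70.16478539316635 0.008351656724698842
time_s: 6.15
ee_pos: [522.3, -318.6, 60.0]
ee_rot: [-180.0, -0.0, -108.6]
force: [-0.5, -4.5, -1.9]
gripper_width: 29.2
[-1.79974224e+02 -2.55571606e-02 -1.08590286e+02] [-0.51526084 -4.4932206  -1.91611779] [-0.70514594  0.05094278 -0.03491891] 76.15772517642363 -0.03251092275604606
```

Still only friction-level torque after 40°, so I'll carry on in 5° steps.

```bash
python3 -m pendant '[{"xyz":[0,0,0],"roll":1,"jaw":0.8},{"xyz":[0,0,0],"roll":2,"jaw":0.8},{"xyz":[0,0,0],"roll":3,"jaw":0.8},{"xyz":[0,0,0],"roll":4,"jaw":0.8},{"xyz":[0,0,0],"roll":5,"jaw":0.8},{"xyz":[0,0,0],"roll":5,"jaw":0.8},{"xyz":[0,0,0],"roll":5,"jaw":0.8},{"xyz":[0,0,0],"roll":5,"jaw":0.8}]'
python3 - <<'E'
from h import *
s=env.state();print(s["ee_rot"],s["force"],s["torque"],s["qpos"][5],s["effort"][5])
im,d=env.grab_frame("top");cv2.imwrite("pics/b.png",cv2.resize(im[160:240,327:407],(560,560),interpolation=cv2.INTER_CUBIC))
E
```

```text
time_s: 7.15
ee_pos: [522.5, -318.6, 60.0]
ee_rot: [-180.0, -0.0, -113.5]
force: [0.7, -5.1, -1.0]
gripper_width: 29.2
[-1.79962699e+02 -4.72754306e-02 -1.13533096e+02] [ 0.69741683 -5.1470136  -1.00237641] [-0.89637988 -0.04691724  0.58423298] 81.13117307295684 0.5325033143162727
```

The torque has risen clearly to about 0.55 N m, which is more than I expected this soon. I'll re-read it statically and look before going on.

Run:
```python
from h import *
for i in range(4):
    im,d=env.grab_frame("side");s=env.state();print(s["time_s"],s["torque"],s["effort"][5],s["force"],s["ee_rot"][2])
cv2.imwrite("pics/c.png",cv2.resize(im[215:300,190:300],(770,595),interpolation=cv2.INTER_CUBIC))
```

```text
7.25 [-0.86719464 -0.02945126  0.52531575] 0.5326009914278984 [ 0.13227046 -5.18544382 -1.38240297] -113.53498970186577
7.3 [-0.85560661 -0.04298685  0.5389639 ] 0.532599426805973 [ 0.38072926 -5.13940836 -0.04294583] -113.53799230127724
7.35 [-0.91607506 -0.04949515  0.51998655] 0.5325842835009098 [ 0.25142511 -4.56402245 -0.7906108 ] -113.53498471940111
7.4 [-0.91203928 -0.05367071  0.5261094 ] 0.5325921066105366 [-0.28947354 -5.88741134 -0.58359812] -113.53613861319981
```

View pics/c.png

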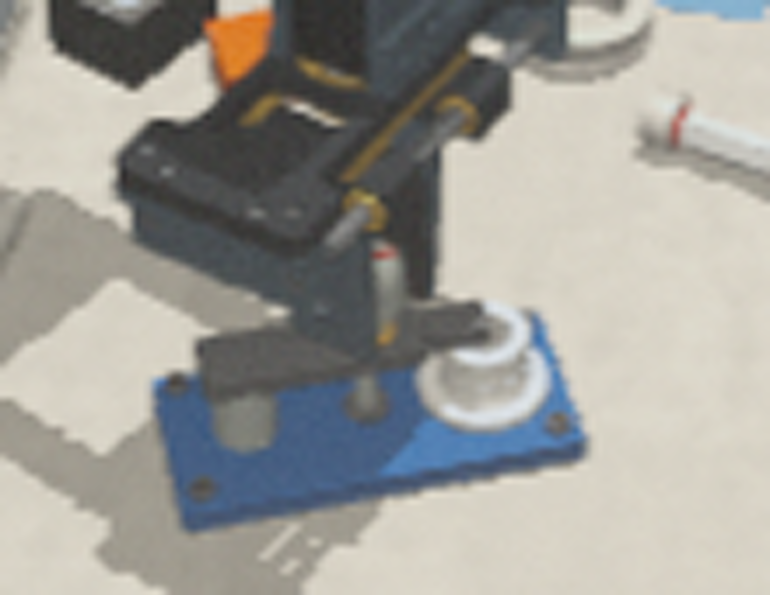

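The reading is a steady 0.53 N m, and the red tip between the fingers points towards the bush end. By the stated 1.5 N m/rad, 0.53 is under 0.36 rad, so still short of overtightened. I'll let go here, move clear and check the line.

```bash
python3 -m pendant '[{"xyz":[0,0,0],"roll":0,"jaw":0.6},{"xyz":[0,0,0],"roll":0,"jaw":0.45},{"xyz":[0,0,0],"roll":0,"jaw":0.3},{"xyz":[0,0,0],"roll":0,"jaw":0.3},{"xyz":[0,0,-0.02],"roll":0,"jaw":0.3},{"xyz":[0,0,-0.05],"roll":0,"jaw":0.3},{"xyz":[0,0,-0.08],"roll":0,"jaw":0.3},{"xyz":[0,0,-0.09],"roll":0,"jaw":0.3}]'
python3 -m pendant '[{"xyz":[0.03,0,0],"roll":0,"jaw":0.3},{"xyz":[0.07,0,0],"roll":0,"jaw":0.3},{"xyz":[0.11,0,0],"roll":0,"jaw":0.3},{"xyz":[0.15,0,0],"roll":0,"jaw":0.3},{"xyz":[0.18,0,0],"roll":0,"jaw":0.3},{"xyz":[0.18,0,0],"roll":0,"jaw":0.3},{"xyz":[0.18,0,0],"roll":0,"jaw":0.3},{"xyz":[0.18,0,0],"roll":0,"jaw":0.3}]'
cat > m.py <<'E'
from h import *
import sys
ims=[env.grab_frame("top")[0].astype(float) for _ in range(6)];im=np.mean(ims,0)
R=np.clip(im[...,2]-im[...,:2].max(2)-12,0,None);M=np.zeros_like(R);M[190:206,368:384]=1;R*=M
c0=np.array([522.3,-318.0]);v,u=np.nonzero(R>8)
P=np.array([ray("top",x,y,88)[:2] for y,x in zip(v,u)]);w=R[v,u];c=(P*w[:,None]).sum(0)/w.sum()
C=np.cov(P.T,aweights=w);E,V=np.linalg.eigh(C)
print(len(v),c-c0,np.degrees(np.arctan2(*(c-c0)[::-1])),np.degrees(np.arctan2(V[1,1],V[0,1])),E)
s=env.grab_frame("side")[0]
a=cv2.resize(im[167:237,332:402].astype(np.uint8),(560,560),interpolation=cv2.INTER_CUBIC)
b=cv2.resize(s[240:295,215:240+29],(232,440),interpolation=cv2.INTER_CUBIC);b=cv2.copyMakeBorder(b,0,120,0,0,0)
cv2.imwrite(sys.argv[1],np.hstack([a,b]))
s=env.state();print(s["time_s"],s["torque"],s["force"],s["ee_pos"])
E
python3 m.py pics/d.png
```

```text
time_s: 8.4
ee_pos: [523.1, -318.7, 151.9]
ee_rot: [-179.8, -0.0, -113.6]
force: [0.4, -0.6, -1.1]
gripper_width: 63.8
time_s: 9.4
ee_pos: [450.7, -482.0, 149.7]
ee_rot: [180.0, 0.0, -113.5]
force: [-0.7, -0.5, 0.5]
gripper_width: 63.9
6 [5.42129167 3.2280186 ] 30.770985066890567 -159.63127907509926 [0.8059246 8.6999979]
9.75 [ 0.05164213 -0.01248036  0.00093677] [-0.04013856  0.35039003  0.23932113] [ 450.46516927 -482.98520421  150.10091688]
```

View pics/d.png

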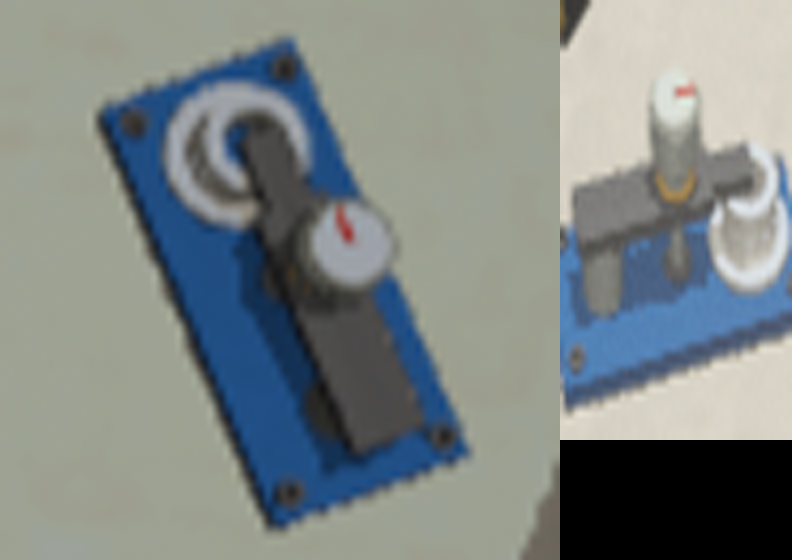

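In the top view the red line runs from the head centre (349,243) to (338,208), nearly along the strap towards the bush. The line's axis reads 20.4° against a strap at 22°, but the centroid estimate says 31°. I'll settle that with the side view, since the measured torque also didn't match the model.

Run:
```python
from h import *
im=np.mean([env.grab_frame("side")[0].astype(float) for _ in range(6)],0)
i0=np.load("pics/side0.npz")["im"].astype(float)
for I in(i0,im):
    R=np.clip(I[...,2]-I[...,:2].max(2)-22,0,None);M=np.zeros_like(R);M[244:258,233:252]=1;R*=M
    v,u=np.nonzero(R>8);w=R[v,u]
    P=np.array([ray("side",x,y,88)[:2] for y,x in zip(v,u)]);c=(P*w[:,None]).sum(0)/w.sum()
    E,V=np.linalg.eigh(np.cov(P.T,aweights=w));print(len(v),c,np.degrees(np.arctan2(V[1,1],V[0,1])),E)
# strap edges: two points on strap top centreline in side view by dark mask, plane z=52
g=im.max(2);m=(g<110)&(g>40)&(im.max(2)-im.min(2)<25);m=m.astype(np.uint8);m[:, :205]=0;m[:,275:]=0;m[:255]=0;m[280:]=0
k,l,st,c=cv2.connectedComponentsWithStats(m);i=1+np.argmax(st[1:,4]);q=np.array([ray("side",x,y,52)[:2] for y,x in np.argwhere(l==i)]);E,V=np.linalg.eigh(np.cov(q.T));print("strap",st[i],np.degrees(np.arctan2(V[1,1],V[0,1])),E)
```

```text
6 [ 525.77860666 -317.10493258] 61.34990618330831 [ 1.2796826  13.23219284]
5 [ 528.54478791 -321.12601867] -166.48924412218042 [0.73372431 9.275868  ]
strap [219 261  41  12 102] -153.8701718686387 [ 27.53810779 792.79364941]
```

The side view gives a line axis of about 13.5° and a turn of about 48°, against 43° from the top view. How the red centroid moved between the pictures also puts the line at about 12–16°. The screw is therefore at or slightly past the seat, which fits the torque rise. The arm is clear, so I'll hand in.

```bash
python3 -c "
from workcell import env
s=env.state();print(s['time_s'],s['force'],s['gripper_width']);env.job_done()"
```

```text
10.05 [ 0.4973125   0.65275423 -0.11720741] 63.9720627430484
the job is handed in; nothing more can be done
```

I turned the right-hand clamp's thumbscrew (the one with the bush) 45° clockwise until the torque rose. I then let go, moved the arm clear and handed in at about 10 s. The arm never went near the empty clamp, though I did not look at its line again afterwards.

**Checks that agree:** the torque stayed at friction level up to 40°, then rose in the last 5°. After release, the red line's axis reads 20° from the top camera and 13° from the side. The strap is at 22°, so the screw is at or just past its seat. With the arm clear, the wrist force is about zero.

**Checks that disagree:**
- **Torque:** it held steady at about 0.53 N m, where 1.5 N m per rad would give about 0.2 N m for that little overtravel. I did not find out why. Even at face value it means under 0.36 rad, short of the 0.5 limit.
- **Line angle:** one top-view estimate, using the red line's centroid and an assumed head centre, read 31°. That would leave the screw about 9° (0.15 rad) short of seating. I trusted the two axis readings and the torque rise over it.

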